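# Press the plug home with the quick clamp and release it

## Robot

A 6-joint arm with a two-finger parallel gripper is mounted at the origin on a cart in front of the work surface, level with it; the furniture and walls round the work are solid. World frame = base frame: x ahead of the robot, y to its left, z up, the work surface at z = 0. Lengths are in m, angles in degrees, forces in N, time in s.
With the tool pointing down it reaches from about 0.25 to 0.725 m from the base axis. Payload 9.7 kg.
Tool frame: the origin (TCP) lies where the fingers leave the gripper's body, on its centre line; the fingertips stand 73 mm ahead of it and the grasp point (between the pads) lies 54 mm ahead of it; z points along the fingers, y is the line along which they close (so a half turn about z gives the same grasp; the last joint's range is limited). The gripper opens to 85 mm and grips with 20 to 120 N. Pads are 22 mm wide; open, the fingers measure 114 mm over their backs; the gripper's body (76 mm by 85 mm) begins 54 mm behind the grasp point. The pads swing forward as they close: fully open they stand 13 mm farther back than shut.
Start: joints at [72.307, 4.979, 10.078, 95.1, 0, 90], TCP at [0.167, 0.524, 0.304] pointing down, gripper open.
Joint ranges: [-179.16, 179.16], [-48.56, 103.87], [-65.8, 70.77], [-126.05, 130.52], [-82.76, 87.17], [-180, 180]. Speed limits (degrees/s): [127.2, 127.2, 147.25, 180, 180, 180].

## Interface

Orientations are given as [roll, pitch, yaw] about the fixed x, y, z axes, in that order (R = Rz(yaw) Ry(pitch) Rx(roll)).
In Python, from workcell import sensors, imaging, bot gives the robot as it stands.
- The arm moves only by the tool apply_moves, never from a script. Its argument "rows" is a list of rows, each a list of 3 entries, a list of its own where there are three numbers: the shift along the tool's x, y, z in units of 10 cm (1.0 is 10 cm), then the turn, a rotation vector about the tool's x, y, z in units of 30 degrees (1.0 is 30 degrees), then the opening, from 0 (shut) to 1 (fully open). A call has 1 to 20 rows; each row is the pose to reach, as a shift and turn from the pose commanded when the call began, along the tool's axes at that moment; what a row does not reach only later rows make up. A row lasts 1/10 s, in which the tool goes at most 50 mm and 8.59 degrees, less where a joint would pass 70% of its speed; a pose out of reach is approached as far as the arm can. A call with a number of a shift or a turn outside -1 to 1 is refused whole. A call with a gripper value outside its range is refused whole. The fingers move at their own pace and stop on an object; "force" is the grip in N (left out, the last holds). Time passes only in rows, so rows that repeat a pose let the fingers close. It gives the time, the measured TCP pose, the force, the opening and the grip force at its end, in the units of the state.
- sensors.get_obs(): the state, without advancing time (a new reading comes with each control period).
- imaging.camera(name): name is "scene" or "top"; returns (picture, depth): 420x560x3 uint8, red, green, blue; 420x560 float32, m along the optical axis (not along the pixel's ray), 0 where there is no reading.
- imaging.get_calibration(name): a dict with "intrinsics" (3x3 intrinsics, pixels), "dist_coeffs" ([k1, k2, p1, p2, k3] as OpenCV has them; the pictures are not rectified), "world_from_camera" (4x4, takes a point from camera to world coordinates). Camera axes: x right, y down, z forward; pixel columns grow to the right and rows downward; lengths in m; the calibration is good to about 2 mm. A picture is of the moment at which its call begins. get_calibration takes no time and is no camera call.
- bot.job_done(): hands the job in; it is judged then, once.
The state is a dict: "time": time; "q": joint angles; "qd": joint speeds; "joint_efforts": joint torques, N m; "ee_pos": TCP position; "tcp_rot": TCP orientation; "wrist_force": force on the tool from outside, world axes, zero at the start; "torque": the same for the moment, N m; "opening": finger opening in m; "grasp_force": force on a finger pad.
Only numpy, scipy, OpenCV 4.12 (cv2) and the standard library are available. Lean on these libraries where they do the work, as an engineer would, in place of code of your own. Each camera call takes 0.05 s, during which the arm holds its last target. There are 200 camera calls.

## Task

Press the plug fully home in the housing with the quick clamp: squeeze the clamp's trigger again and again, letting it spring back each time, until the jaw has walked onto the plug and bottomed it firmly, with about 15 N on the plug and never more than 25 N. Then let the trigger go and press the release tab until the jaw has sprung all the way back, and let go of it. Use the trigger only: do not push the jaw or plug by hand, and leave the bottle, tape measure and gauge where they are.

Things in the scene. Friction and masses are not known exactly. Their poses are not given: they have to be found in the camera images.
- press: quick clamp bolted down on a grey bed 90 x 375 mm, 12 mm thick. Origin at the bed's underside; its y axis is the pressing direction (trigger, jaw and plug all move straight along +y), x across, z up. From -y to +y: release tab, trigger, fixed black palm grip (y -6 to 10 mm, 34 mm wide, top z 136 mm), jaw, housing. Between tab and trigger all is below z 76 mm. Highest part: 136 mm.
- housing: aluminium pump housing 64 mm wide, 45 mm deep, 74 mm high, screwed on the bed in front of the jaw; its place along the bed differs by a few mm each time. Origin at the middle of its near face's lower edge, on the bed; axes as the clamp's. The plug stands out of a bore in the near face, 28 mm above the origin.
- trigger (a joint): travel of the trigger in m: 0 at rest, 0.030 fully squeezed. Spring 3 N at rest, 5.5 N at the end. The first 10 mm are idle, then a pawl drives the toothed bar (6 mm teeth): a full squeeze drives the jaw some 20 mm on, and it settles back to 18 mm when the trigger is let go. Let it return fully to rest before the next squeeze. Force on the trigger = this spring + jaw resistance 2 to 5 N + force on the plug.
- trigger_back (a point): point on the back face (facing -y of the clamp) of the trigger, at its middle across, 110 mm above the table. The trigger is an upright black blade 30 mm wide (x), 12 mm thick (y), z 75 to 135 mm; push its back face along the clamp's +y, or squeeze it against the palm grip: 60 mm over both at rest, 30 mm fully squeezed.
- jaw (a joint): travel of the jaw and toothed bar in m, growing towards the plug; 0 is its rest, fully open. A weak spring (1.5 to 3.5 N) pulls it back; the holding pawl keeps it at the last tooth passed until the release tab is pressed. It springs back only while the trigger is at rest.
- jaw_pad (a point): centre of the jaw's flat front face (24 x 22 mm), 40 mm above the table, which meets the plug's head
- plug (a joint): how far the plug has gone in, in m, from its farthest-out place: starts at 0 to 0.012; 0.026 is fully home with the underside of its head on the boss of the housing's near face. Sliding friction about 4 N; home is a hard stop, where the force rises by tens of newtons per mm.
- plug_head (a point): centre of the plug's round steel head (30 mm across, 8 mm thick) on the face that looks at the jaw, 40 mm above the table
- tab (a joint): angle of the release tab in rad: 0 up (at rest, sprung), 0.38 fully pressed; from about 0.2 the holding pawl is clear of the teeth. Hinge across the bar 40 mm ahead (+y) of the tab's middle; the tab goes down about 14 mm at full press. It needs 1 to 4 N.
- tab_top (a point): middle of the top face of the release tab, a ribbed steel plate 30 x 30 mm standing alone behind (-y of) the trigger, about 76 mm above the table at rest; press it straight down.
- bottle: threadlock bottle 24 x 36 x 92 mm, upright beside the clamp; origin at its underside. Bystander.
- tape: tape measure 36 x 80 x 62 mm beside the clamp; origin at its underside. Bystander.
- gauge: round vacuum gauge 74 x 53 x 28 mm beside the clamp; origin at its underside. Bystander.

How it is judged:
By the outcome, as a careful person would: the job done as asked, in the order asked, and still so for the second after the job is handed in, with the robot touching nothing.
It also fails if it takes over 72 s, if anything falls off the work surface, if the arm or the gripper's body presses on something with over 40 N, if the wrist force passes 120 N, or if a joint passes its speed limit or range.

## Working session

There is one attempt and no reset: what is moved stays moved. The work goes in short steps, Python scripts to look and compute and a tool call to move; the robot and the scene stay as the last step left them, time stands still between calls to the robot, and variables do not carry over. Pictures are saved under pics/ and viewed, at most 10 in all, crops included, and the job is handed in when it is done.

Besides the shell and the picture viewer there is one more tool, called as a command line: name --argument value ..., lists and objects as JSON in quotes. apply_moves: Moves the arm, as the interface text tells. Its arguments: {"type":"object","properties":{"rows":{"type":"array"},"force":{"type":"number"}},"required":["rows"]}

```bash
mkdir -p pics
cat > h.py <<'E'
import numpy as np, cv2
from workcell import sensors, imaging, bot
def cloud(name):
    im,d=imaging.camera(name); c=imaging.get_calibration(name)
    K=np.array(c["intrinsics"]);D=np.array(c["dist_coeffs"]);T=np.array(c["world_from_camera"])
    h,w=d.shape; u,v=np.meshgrid(np.arange(w),np.arange(h))
    n=cv2.undistortPoints(np.stack([u,v],-1).reshape(-1,1,2).astype(float),K,D).reshape(h,w,2)
    P=np.concatenate([n*d[...,None],d[...,None]],-1)@T[:3,:3].T+T[:3,3]
    P[d==0]=np.nan
    return im,P
E
python3 - <<'E'
from h import *
for n in("scene","top"):
    im,P=cloud(n); cv2.imwrite(f"pics/{n}0.png",im[...,::-1]); np.save(f"{n}0.npy",P)
    print(n,imaging.get_calibration(n)["world_from_camera"])
print(sensors.get_obs())
E
```

```text
scene [[-0.58304484 -0.61404267  0.53198713  0.11768158]
 [-0.81226783  0.42709353 -0.3972557   0.25780336]
 [ 0.01672369 -0.66373392 -0.74778179  0.74365386]
 [ 0.          0.          0.          1.        ]]
top [[-0.00308497 -0.98896564  0.14811294  0.48764482]
 [-0.99990237  0.00103214 -0.0139348  -0.06310348]
 [ 0.01362817 -0.14814147 -0.98887228  0.94221345]
 [ 0.          0.          0.          1.        ]]
{'time': 0.1, 'q': array([7.23073178e+01, 5.00678099e+00, 1.00380930e+01, 9.50989413e+01,
       5.94271463e-04, 9.00013794e+01]), 'qd': array([ 0.0495807 , -0.02751106,  0.11108136,  0.03603831, -0.11103675,
       -0.00970615]), 'joint_efforts': array([-1.62740803e-04, -5.21562195e+01,  4.65654302e+01,  1.59068685e-02,
       -3.23143837e-06, -1.23993769e-05]), 'ee_pos': array([0.16711199, 0.52386929, 0.30325705]), 'tcp_rot': array([-1.79932371e+02, -5.92642897e-04,  1.62305938e+02]), 'wrist_force': array([0.51337023, 0.22444592, 0.23669258]), 'torque': array([-0.02579761,  0.025602  , -0.0132292 ]), 'grasp_force': 0.0, 'opening': 0.08566021941939474}
```

View pics/top0.png

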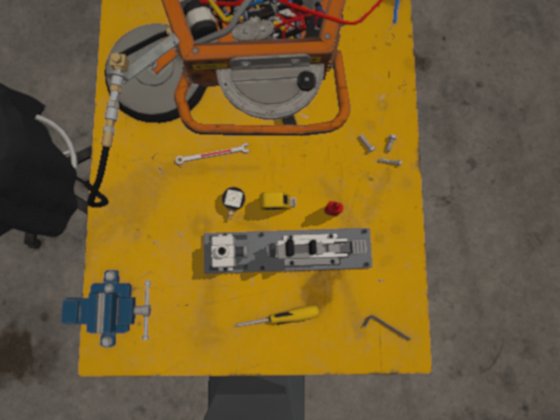

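View pics/scene0.png

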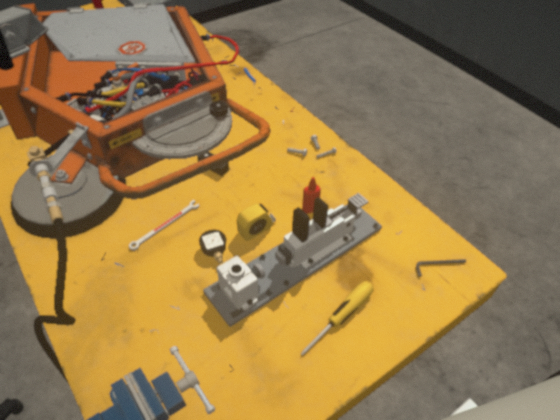

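The top view shows the clamp along world y, with the tab on the right at about (360,246), the trigger at (315,247), the palm at (290,247) and the housing at (222,252). The red bottle is at (335,208), beside the clamp. The scene view agrees. Next I'll measure from depth.

```bash
python3 - <<'E'
from h import *
im=cv2.imread("pics/top0.png");P=np.load("top0.npy");S=np.load("scene0.npy")
sat=cv2.cvtColor(im,cv2.COLOR_BGR2HSV)[...,1]
m=np.zeros(P.shape[:2],bool);m[222:280,195:380]=1
b=m&(abs(P[...,2]-.012)<.005)&(sat<90)
r=cv2.minAreaRect(P[b][:,:2].astype(np.float32)*1000);print("bed",r)
bx=cv2.boxPoints(r);e=bx[1]-bx[0];f=bx[2]-bx[1];l=e if np.hypot(*e)>np.hypot(*f) else f
l=l/np.hypot(*l);l=l*np.sign(l[1]);a=np.array([l[1],-l[0]]);print("yaxis",l)
c=np.array(r[0])
for n,Q in(("top",P),("scene",S)):
    q=Q.reshape(-1,3)*1000;q=q[np.isfinite(q).all(1)]
    d=q[:,:2]-c;u=d@a;v=d@l
    k=(abs(u)<42)&(abs(v)<187)
    u,v,z=u[k],v[k],q[k,2]
    print(n)
    for y in np.arange(-188,188,6):
        s=(v>=y)&(v<y+6)&(z>20)
        if s.sum(): print(int(y),s.sum(),"u",u[s].min().round(),u[s].max().round(),"z",np.percentile(z[s],[50,90,100]).round())
    t=(z>95);print("tall u,v by 3mm")
    h,ed=np.histogram(v[t],np.arange(-150,150,3));print([(int(x),int(y)) for x,y in zip(ed,h) if y])
    t=(z>125);print("top",[(int(x),int(y)) for x,y in zip(ed,np.histogram(v[t],ed)[0]) if y],"u",np.percentile(u[t],[2,50,98]))
E
python3 - <<'E'
import cv2
a=cv2.imread("pics/top0.png")[220:285,190:385];b=cv2.imread("pics/scene0.png")[170:330,195:395]
a=cv2.resize(a,None,fx=4,fy=4,interpolation=2)
b=cv2.resize(b,None,fx=2,fy=2,interpolation=2)
import numpy as np
o=np.zeros((590,800,3),np.uint8);o[:260,:780]=a;o[265:585,:400]=b;cv2.imwrite("pics/crop.png",o)
E
```

```text
bed ((528.2135009765625, -96.27249145507812), (89.44618225097656, 372.5540466308594), 1.8360484838485718)
yaxis [-0.03203971  0.99948657]
top
-176 2 u -39.0 34.0 z [20. 20. 20.]
-164 34 u -14.0 15.0 z [75. 78. 80.]
-158 39 u -14.0 15.0 z [77. 79. 81.]
-152 41 u -14.0 13.0 z [77. 78. 79.]
-146 38 u -14.0 14.0 z [77. 78. 79.]
-140 41 u -13.0 14.0 z [76. 78. 80.]
-134 61 u -13.0 14.0 z [57. 75. 79.]
-128 46 u -19.0 17.0 z [49. 62. 64.]
-122 51 u -19.0 17.0 z [50. 63. 64.]
-116 52 u -20.0 20.0 z [51. 63. 67.]
-110 53 u -20.0 21.0 z [53. 63. 64.]
-104 62 u -32.0 32.0 z [49. 63. 66.]
-98 65 u -32.0 32.0 z [48. 70. 74.]
-92 48 u -32.0 18.0 z [69. 71. 74.]
-86 59 u -31.0 24.0 z [58. 71. 74.]
-80 54 u -19.0 28.0 z [68. 71. 73.]
-74 47 u -31.0 29.0 z [71. 77. 80.]
-68 51 u -19.0 29.0 z [75. 78. 79.]
-62 41 u -31.0 27.0 z [74. 77. 79.]
-56 25 u -26.0 13.0 z [133. 135. 136.]
-50 64 u -30.0 19.0 z [135. 137. 138.]
-44 102 u -18.0 17.0 z [ 94. 134. 138.]
-38 59 u -32.0 25.0 z [67. 71. 72.]
-32 53 u -25.0 30.0 z [68. 71. 73.]
-26 49 u -19.0 18.0 z [68. 71. 73.]
-20 59 u -27.0 18.0 z [50. 72. 73.]
-
[... 2575 characters left out ...]
. 54. 57.]
100 37 u -12.0 8.0 z [48. 50. 51.]
106 12 u -10.0 5.0 z [48. 50. 51.]
112 14 u -30.0 30.0 z [72. 74. 75.]
118 137 u -33.0 30.0 z [73. 75. 76.]
124 139 u -40.0 30.0 z [72. 83. 88.]
130 153 u -40.0 30.0 z [73. 86. 89.]
136 174 u -40.0 31.0 z [74. 87. 88.]
142 184 u -41.0 32.0 z [73. 86. 88.]
148 199 u -40.0 31.0 z [73. 85. 87.]
154 202 u -35.0 31.0 z [72. 75. 77.]
160 271 u -32.0 31.0 z [53. 72. 76.]
tall u,v by 3mm
[(-51, 14), (-48, 32), (-45, 44), (-42, 122), (-39, 66), (-6, 26), (-3, 37), (0, 41), (3, 47), (6, 133), (9, 75)]
top [(-51, 10), (-48, 20), (-45, 29), (-42, 50), (-39, 9), (-6, 17), (-3, 29), (0, 27), (3, 32), (6, 55), (9, 15)] u [-17.94851074  -3.97882415  12.42559378]
```

View pics/crop.png

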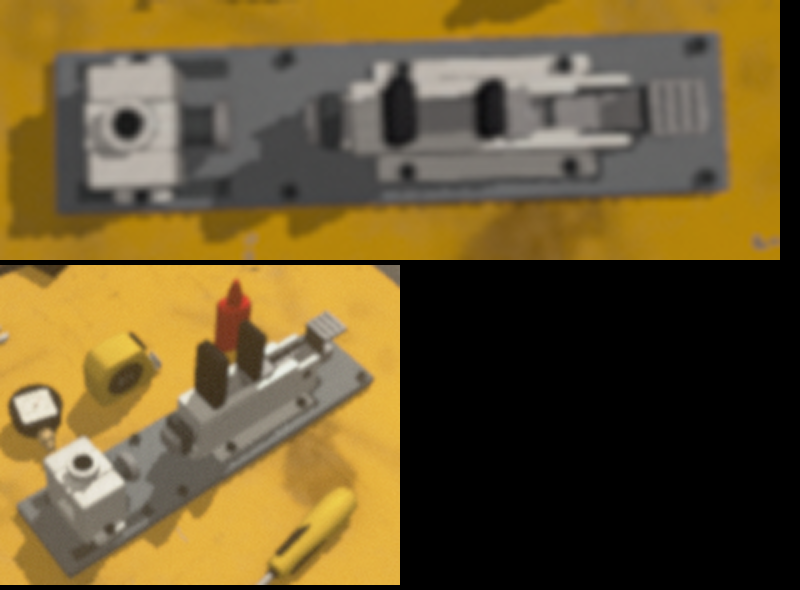

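The crop shows the jaw face about 40 mm short of the plug head, and the path behind the trigger is clear. The trigger's back is at v ≈ -52 mm from the bed centre, and the tab is at v ≈ -150 mm. I'll push the trigger with the closed fingers, so I'm moving over now and turning so that tool x lies along the clamp's +y.

apply_moves --rows '[[[-0.3, -0.3, 0], [0, 0, 0.27], 0], [[-0.6, -0.6, 0], [0, 0, 0.54], 0], [[-0.9, -0.9, 0], [0, 0, 0.8], 0], [[-1, -1, 0], [0, 0, 1], 0]]' --force 60

```text
time: 0.5
ee_pos: [0.2329, 0.3957, 0.304]
tcp_rot: [-180.0, 0.0, 131.9]
wrist_force: [0.4, 0.3, -0.2]
opening: 0.0282
grasp_force: 0.0
```

apply_moves --rows '[[[-0.3, -0.08, 0], [0, 0, 0.27], 0], [[-0.6, -0.16, 0], [0, 0, 0.54], 0], [[-0.9, -0.24, 0], [0, 0, 0.8], 0], [[-1, -0.27, 0], [0, 0, 1], 0]]'

```text
time: 0.9
ee_pos: [0.28, 0.3042, 0.3039]
tcp_rot: [180.0, 0.0, 101.9]
wrist_force: [1.1, 0.5, -0.4]
opening: 0.0002
grasp_force: 0.0
```

apply_moves --rows '[[[-0.35, 0.1, 0], [0, 0, 0.17], 0], [[-0.7, 0.2, 0], [0, 0, 0.349], 0], [[-1, 0.3, 0], [0, 0, 0.349], 0]]'

```text
time: 1.2
ee_pos: [0.3303, 0.2135, 0.3037]
tcp_rot: [-180.0, 0.0, 91.7]
wrist_force: [0.9, 0.5, -0.6]
opening: 0.0001
grasp_force: 0.0
```

apply_moves --rows '[[[-0.35, 0.17, 0], [0, 0, 0], 0], [[-0.7, 0.34, 0], [0, 0, 0], 0], [[-1, 0.49, 0], [0, 0, 0], 0]]'

```text
time: 1.5
ee_pos: [0.3826, 0.1148, 0.3037]
tcp_rot: [-180.0, 0.0, 91.8]
wrist_force: [0.3, 0.8, 1.1]
opening: 0.0
grasp_force: 0.0
```

apply_moves --rows '[[[-0.35, 0.17, 0], [0, 0, 0], 0], [[-0.7, 0.34, 0], [0, 0, 0], 0], [[-1, 0.49, 0], [0, 0, 0], 0]]'

```text
time: 1.8
ee_pos: [0.4348, 0.0163, 0.3036]
tcp_rot: [-180.0, 0.0, 91.8]
wrist_force: [0.4, 1.0, -0.1]
opening: 0.0002
grasp_force: 0.0
```

apply_moves --rows '[[[-0.35, 0.17, 0], [0, 0, 0], 0], [[-0.7, 0.34, 0], [0, 0, 0], 0], [[-1, 0.49, 0], [0, 0, 0], 0], [[-1, 0.49, 0], [0, 0, 0], 0], [[-1, 0.49, 0], [0, 0, 0], 0]]'

```text
time: 2.3
ee_pos: [0.4865, -0.0807, 0.3032]
tcp_rot: [-179.9, -0.0, 91.7]
wrist_force: [-0.2, 0.2, -0.6]
opening: 0.0003
grasp_force: 0.0
```

apply_moves --rows '[[[-0.4, 0.16, 0], [0, 0, 0], 0], [[-0.8, 0.32, 0], [0, 0, 0], 0], [[-1, 0.4, 0.2], [0, 0, 0], 0], [[-1, 0.4, 0.6], [0, 0, 0], 0], [[-1, 0.4, 1], [0, 0, 0], 0], [[-1, 0.4, 1], [0, 0, 0], 0]]'

```text
time: 2.9
ee_pos: [0.5274, -0.1772, 0.1985]
tcp_rot: [-179.5, -0.2, 91.9]
wrist_force: [-0.9, 0.5, -0.5]
opening: -0.0001
grasp_force: 0.0
```

apply_moves --rows '[[[0, 0, 0.2], [0, 0, 0], 0], [[0, 0, 0.32], [0, 0, 0], 0], [[0, 0, 0.32], [0, 0, 0], 0], [[0, 0, 0.32], [0, 0, 0], 0], [[0, 0, 0.32], [0, 0, 0], 0]]'

```text
time: 3.4
ee_pos: [0.5302, -0.1789, 0.1734]
tcp_rot: [179.9, 0.0, 91.9]
wrist_force: [0.3, 0.2, 0.3]
opening: 0.0001
grasp_force: 0.0
```

Run:
```python
from h import *
im,P=cloud("scene");im2,P2=cloud("top")
o=np.vstack([cv2.resize(im[120:330,180:420],(480,420))[:300],cv2.resize(im2[190:290,190:430],(480,200))]);cv2.imwrite("pics/c1.png",o[...,::-1])
print(sensors.get_obs()["ee_pos"],sensors.get_obs()["wrist_force"])
```

```text
[ 0.53007694 -0.1789842   0.17297642] [-0.76830871 -0.14861314 -0.27035335]
```

View pics/c1.png

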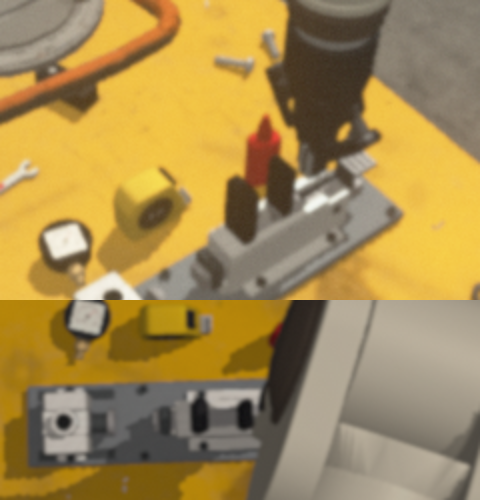

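The fingers stand behind the trigger and clear of the bottle. Next is to approach until contact.

apply_moves --rows '[[[0.08, 0, 0], [0, 0, 0], 0], [[0.16, 0, 0], [0, 0, 0], 0], [[0.16, 0, 0], [0, 0, 0], 0], [[0.16, 0, 0], [0, 0, 0], 0]]'

```text
time: 3.9
ee_pos: [0.5292, -0.1625, 0.172]
tcp_rot: [180.0, 0.0, 91.9]
wrist_force: [0.5, -0.3, -0.1]
opening: 0.0
grasp_force: 0.0
```

apply_moves --rows '[[[0.04, 0, 0], [0, 0, 0], 0], [[0.04, 0, 0], [0, 0, 0], 0], [[0.04, 0, 0], [0, 0, 0], 0]]'

```text
time: 4.2
ee_pos: [0.5291, -0.1592, 0.1719]
tcp_rot: [180.0, 0.0, 91.8]
wrist_force: [0.1, -3.6, 0.7]
opening: 0.0003
grasp_force: 1.4
```

apply_moves --rows '[[[0.04, 0, 0], [0, 0, 0], 0], [[0.04, 0, 0], [0, 0, 0], 0], [[0.04, 0, 0], [0, 0, 0], 0]]'

```text
time: 4.5
ee_pos: [0.529, -0.1548, 0.1719]
tcp_rot: [180.0, -0.0, 91.8]
wrist_force: [-0.3, -0.5, -0.1]
opening: 0.0002
grasp_force: 0.7
```

apply_moves --rows '[[[0.04, 0, 0], [0, 0, 0], 0], [[0.04, 0, 0], [0, 0, 0], 0], [[0.04, 0, 0], [0, 0, 0], 0]]'

```text
time: 4.8
ee_pos: [0.5288, -0.1507, 0.1719]
tcp_rot: [180.0, -0.0, 91.9]
wrist_force: [-0.2, -1.2, 0.9]
opening: -0.0002
grasp_force: 0.7
```

apply_moves --rows '[[[0.04, 0, 0], [0, 0, 0], 0], [[0.04, 0, 0], [0, 0, 0], 0], [[0.04, 0, 0], [0, 0, 0], 0]]'

```text
time: 5.1
ee_pos: [0.5287, -0.1474, 0.1719]
tcp_rot: [180.0, 0.1, 91.8]
wrist_force: [0.2, -5.3, 0.4]
opening: 0.0003
grasp_force: 3.1
```

Run:
```python
from h import *
im,P=cloud("scene");im2,P2=cloud("top")
o=np.vstack([cv2.resize(im[140:330,180:420],(720,570))]);cv2.imwrite("pics/c2.png",o[...,::-1])
for _ in range(3):
    imaging.camera("top");s=sensors.get_obs();print(s["time"],s["ee_pos"],s["wrist_force"],s["torque"])
```

```text
5.25 [ 0.52871086 -0.14744666  0.17189866] [-0.11200694 -6.81653021 -0.55996232] [-1.16429319 -0.03692908 -0.03748913]
5.3 [ 0.52871716 -0.14746446  0.17193403] [-0.27889798 -6.15235883 -0.04827647] [-1.0702024  -0.06582453 -0.05057782]
5.35 [ 0.52872236 -0.14746896  0.17191832] [ 0.78402389 -6.02820643  0.14541358] [-1.13552038 -0.00970258  0.02864468]
```

View pics/c2.png

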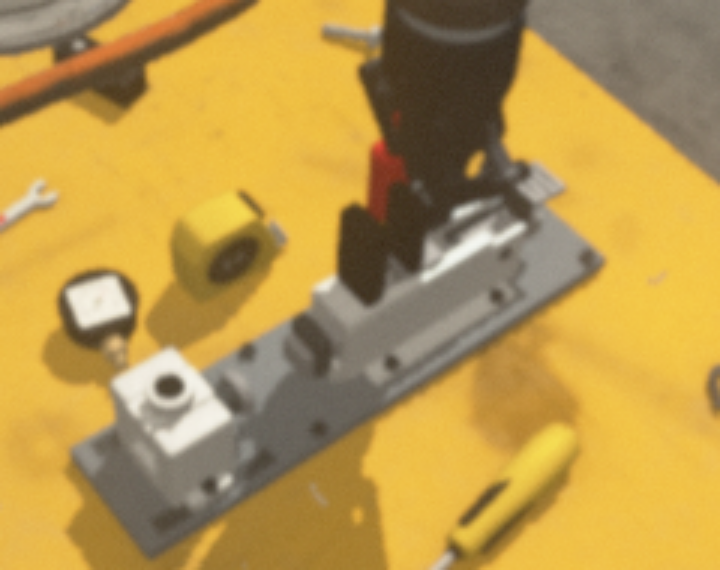

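Contact began near y ≈ -0.159, and the reading is now a steady -6 N at about 11 mm of travel. I'll finish squeeze 1.

apply_moves --rows '[[[0.05, 0, 0], [0, 0, 0], 0], [[0.1, 0, 0], [0, 0, 0], 0], [[0.14, 0, 0], [0, 0, 0], 0], [[0.14, 0, 0], [0, 0, 0], 0], [[0.14, 0, 0], [0, 0, 0], 0], [[0.14, 0, 0], [0, 0, 0], 0]]'

```text
time: 5.95
ee_pos: [0.5283, -0.1338, 0.172]
tcp_rot: [180.0, 0.1, 91.8]
wrist_force: [-0.2, -8.8, 0.1]
opening: -0.0
grasp_force: 4.2
```

apply_moves --rows '[[[0.02, 0, 0], [0, 0, 0], 0], [[0.02, 0, 0], [0, 0, 0], 0], [[0.02, 0, 0], [0, 0, 0], 0], [[0.02, 0, 0], [0, 0, 0], 0]]'

```text
time: 6.35
ee_pos: [0.5282, -0.1316, 0.1719]
tcp_rot: [180.0, 0.1, 91.8]
wrist_force: [-0.1, -6.7, 0.3]
opening: 0.0
grasp_force: 3.5
```

apply_moves --rows '[[[0.01, 0, 0], [0, 0, 0], 0], [[0.01, 0, 0], [0, 0, 0], 0], [[0.01, 0, 0], [0, 0, 0], 0]]'

```text
time: 6.65
ee_pos: [0.5282, -0.1307, 0.1719]
tcp_rot: [180.0, 0.1, 91.8]
wrist_force: [0.8, -8.0, -0.1]
opening: 0.0001
grasp_force: 3.8
```

apply_moves --rows '[[[0.01, 0, 0], [0, 0, 0], 0], [[0.01, 0, 0], [0, 0, 0], 0], [[0.01, 0, 0], [0, 0, 0], 0]]'

```text
time: 6.95
ee_pos: [0.5282, -0.1297, 0.1719]
tcp_rot: [180.0, 0.1, 91.8]
wrist_force: [0.7, -7.7, -0.3]
opening: 0.0003
grasp_force: 4.0
```

apply_moves --rows '[[[0.01, 0, 0], [0, 0, 0], 0], [[0.01, 0, 0], [0, 0, 0], 0], [[0.01, 0, 0], [0, 0, 0], 0]]'

```text
time: 7.25
ee_pos: [0.5282, -0.1293, 0.172]
tcp_rot: [180.0, 0.2, 91.8]
wrist_force: [0.8, -11.8, -0.6]
opening: -0.0003
grasp_force: 5.8
```

The end stop is at y ≈ -0.1294, so rest contact is at about -0.1594, and the free force at the end of travel is about 7.8 N. I'll back off fully and check the jaw.

apply_moves --rows '[[[-0.1, 0, 0], [0, 0, 0], 0], [[-0.25, 0, 0], [0, 0, 0], 0], [[-0.37, 0, 0], [0, 0, 0], 0], [[-0.37, 0, 0], [0, 0, 0], 0], [[-0.37, 0, 0], [0, 0, 0], 0], [[-0.37, 0, 0], [0, 0, 0], 0]]'

```text
time: 7.85
ee_pos: [0.5292, -0.1648, 0.1718]
tcp_rot: [-180.0, -0.0, 91.8]
wrist_force: [0.1, -0.0, 0.5]
opening: -0.0001
grasp_force: 0.0
```

```bash
cat >> h.py <<'E'
def prof():
    im,P=cloud("top");c=np.array([528.2,-96.3]);l=np.array([-.032,.9995]);a=np.array([.9995,.032])
    q=P.reshape(-1,3)*1000;q=q[np.isfinite(q).all(1)];d=q[:,:2]-c;u=d@a;v=d@l;z=q[:,2]
    for zz in(45,62):pass
    k=(abs(u)<8)&(v>20)&(v<115)&(z>30)
    h,e=np.histogram(v[k],np.arange(20,115,2));print([(int(x),int(y)) for x,y in zip(e,h)])
    k=(abs(u)<14)&(z>110)&(v>-65)&(v<-30);print("trig",np.percentile(v[k],[2,50,98]) if k.sum() else None)
    s=sensors.get_obs();print(s["time"],s["ee_pos"],s["wrist_force"])
E
python3 -c "from h import *;prof()"
```

```text
[(20, 8), (22, 7), (24, 7), (26, 6), (28, 5), (30, 4), (32, 6), (34, 7), (36, 7), (38, 7), (40, 7), (42, 7), (44, 7), (46, 7), (48, 7), (50, 7), (52, 7), (54, 7), (56, 8), (58, 5), (60, 6), (62, 5), (64, 8), (66, 0), (68, 0), (70, 0), (72, 0), (74, 0), (76, 0), (78, 0), (80, 0), (82, 0), (84, 0), (86, 7), (88, 8), (90, 7), (92, 5), (94, 2), (96, 7), (98, 7), (100, 7), (102, 7), (104, 7), (106, 7), (108, 7), (110, 8), (112, 7)]
trig [-64.33478097 -47.213758   -30.63504271]
7.9 [ 0.52925264 -0.16464241  0.17187377] [1.15287554 0.9451448  0.46108462]
```

The jaw has moved 18 mm and the gap left is about 20 mm. Squeeze 2 starts now, then the return.

apply_moves --rows '[[[0.1, 0, 0], [0, 0, 0], 0], [[0.16, 0, 0], [0, 0, 0], 0], [[0.22, 0, 0], [0, 0, 0], 0], [[0.28, 0, 0], [0, 0, 0], 0], [[0.32, 0, 0], [0, 0, 0], 0], [[0.345, 0, 0], [0, 0, 0], 0], [[0.35, 0, 0], [0, 0, 0], 0], [[0.35, 0, 0], [0, 0, 0], 0], [[0.35, 0, 0], [0, 0, 0], 0], [[0.35, 0, 0], [0, 0, 0], 0]]'

```text
time: 8.9
ee_pos: [0.5282, -0.1302, 0.172]
tcp_rot: [180.0, 0.1, 91.8]
wrist_force: [0.9, -7.5, -1.0]
opening: 0.0
grasp_force: 4.1
```

apply_moves --rows '[[[-0.1, 0, 0], [0, 0, 0], 0], [[-0.25, 0, 0], [0, 0, 0], 0], [[-0.35, 0, 0], [0, 0, 0], 0], [[-0.35, 0, 0], [0, 0, 0], 0], [[-0.35, 0, 0], [0, 0, 0], 0], [[-0.35, 0, 0], [0, 0, 0], 0]]'

```text
time: 9.5
ee_pos: [0.5292, -0.1648, 0.1718]
tcp_rot: [-180.0, -0.0, 91.8]
wrist_force: [-0.1, 0.8, 0.7]
opening: -0.0
grasp_force: 0.0
```

```bash
python3 -c "from h import *;prof()"
```

```text
[(20, 8), (22, 7), (24, 7), (26, 5), (28, 6), (30, 4), (32, 6), (34, 7), (36, 7), (38, 7), (40, 7), (42, 7), (44, 7), (46, 6), (48, 8), (50, 8), (52, 7), (54, 6), (56, 7), (58, 6), (60, 5), (62, 13), (64, 7), (66, 6), (68, 7), (70, 7), (72, 8), (74, 8), (76, 8), (78, 8), (80, 8), (82, 0), (84, 0), (86, 7), (88, 8), (90, 6), (92, 7), (94, 1), (96, 7), (98, 7), (100, 7), (102, 7), (104, 7), (106, 8), (108, 8), (110, 8), (112, 7)]
trig [-64.2159296  -47.22372059 -30.72813066]
9.55 [ 0.52925101 -0.16468601  0.17183537] [-0.11892445 -0.32575728 -0.56542909]
```

The gap is now about 3 mm. For squeeze 3 the earliest possible bottoming is near 27 mm of travel, so I'll slow down there.

apply_moves --rows '[[[0.1, 0, 0], [0, 0, 0], 0], [[0.16, 0, 0], [0, 0, 0], 0], [[0.2, 0, 0], [0, 0, 0], 0], [[0.24, 0, 0], [0, 0, 0], 0], [[0.27, 0, 0], [0, 0, 0], 0], [[0.29, 0, 0], [0, 0, 0], 0], [[0.29, 0, 0], [0, 0, 0], 0], [[0.29, 0, 0], [0, 0, 0], 0], [[0.29, 0, 0], [0, 0, 0], 0]]'

```text
time: 10.45
ee_pos: [0.5284, -0.1365, 0.172]
tcp_rot: [180.0, 0.2, 91.8]
wrist_force: [0.8, -10.1, -1.7]
opening: -0.0
grasp_force: 5.1
```

apply_moves --rows '[[[0.005, 0, 0], [0, 0, 0], 0], [[0.01, 0, 0], [0, 0, 0], 0], [[0.01, 0, 0], [0, 0, 0], 0], [[0.01, 0, 0], [0, 0, 0], 0]]'

```text
time: 10.85
ee_pos: [0.5284, -0.1358, 0.172]
tcp_rot: [180.0, 0.2, 91.8]
wrist_force: [0.8, -13.3, -2.8]
opening: 0.0001
grasp_force: 6.1
```

apply_moves --rows '[[[0.005, 0, 0], [0, 0, 0], 0], [[0.005, 0, 0], [0, 0, 0], 0], [[0.005, 0, 0], [0, 0, 0], 0]]'

```text
time: 11.15
ee_pos: [0.5284, -0.1354, 0.172]
tcp_rot: [180.0, 0.2, 91.8]
wrist_force: [0.3, -12.4, -1.1]
opening: -0.0
grasp_force: 6.3
```

apply_moves --rows '[[[0.005, 0, 0], [0, 0, 0], 0], [[0.005, 0, 0], [0, 0, 0], 0], [[0.005, 0, 0], [0, 0, 0], 0]]'

```text
time: 11.45
ee_pos: [0.5284, -0.1349, 0.172]
tcp_rot: [180.0, 0.2, 91.8]
wrist_force: [0.1, -12.2, -1.4]
opening: 0.0002
grasp_force: 6.5
```

apply_moves --rows '[[[0.005, 0, 0], [0, 0, 0], 0], [[0.005, 0, 0], [0, 0, 0], 0], [[0.005, 0, 0], [0, 0, 0], 0]]'

```text
time: 11.75
ee_pos: [0.5284, -0.1344, 0.172]
tcp_rot: [180.0, 0.2, 91.8]
wrist_force: [0.5, -13.0, -1.4]
opening: -0.0002
grasp_force: 6.7
```

Sliding holds steady at about 12.5 N. The arm gives roughly 7 N per mm commanded, so 1 mm steps are safe.

apply_moves --rows '[[[0.005, 0, 0], [0, 0, 0], 0], [[0.01, 0, 0], [0, 0, 0], 0], [[0.01, 0, 0], [0, 0, 0], 0], [[0.01, 0, 0], [0, 0, 0], 0]]'

```text
time: 12.15
ee_pos: [0.5283, -0.1336, 0.172]
tcp_rot: [180.0, 0.2, 91.8]
wrist_force: [0.4, -13.2, -1.0]
opening: -0.0002
grasp_force: 7.0
```

apply_moves --rows '[[[0.005, 0, 0], [0, 0, 0], 0], [[0.01, 0, 0], [0, 0, 0], 0], [[0.01, 0, 0], [0, 0, 0], 0], [[0.01, 0, 0], [0, 0, 0], 0]]'

```text
time: 12.55
ee_pos: [0.5283, -0.1323, 0.172]
tcp_rot: [180.0, 0.2, 91.8]
wrist_force: [0.3, -12.0, -1.6]
opening: -0.0002
grasp_force: 5.9
```

apply_moves --rows '[[[0.005, 0, 0], [0, 0, 0], 0], [[0.01, 0, 0], [0, 0, 0], 0], [[0.01, 0, 0], [0, 0, 0], 0], [[0.01, 0, 0], [0, 0, 0], 0]]'

```text
time: 12.95
ee_pos: [0.5283, -0.1312, 0.172]
tcp_rot: [180.0, 0.2, 91.8]
wrist_force: [0.7, -12.6, -1.3]
opening: 0.0001
grasp_force: 6.0
```

apply_moves --rows '[[[0.005, 0, 0], [0, 0, 0], 0], [[0.01, 0, 0], [0, 0, 0], 0], [[0.01, 0, 0], [0, 0, 0], 0], [[0.01, 0, 0], [0, 0, 0], 0]]'

```text
time: 13.35
ee_pos: [0.5282, -0.1303, 0.172]
tcp_rot: [180.0, 0.2, 91.8]
wrist_force: [0.8, -12.5, -1.2]
opening: 0.0
grasp_force: 6.3
```

Squeeze 3 is complete and not yet home. Returning now.

apply_moves --rows '[[[-0.1, 0, 0], [0, 0, 0], 0], [[-0.25, 0, 0], [0, 0, 0], 0], [[-0.36, 0, 0], [0, 0, 0], 0], [[-0.36, 0, 0], [0, 0, 0], 0], [[-0.36, 0, 0], [0, 0, 0], 0], [[-0.36, 0, 0], [0, 0, 0], 0]]'

```text
time: 13.95
ee_pos: [0.5292, -0.1653, 0.1718]
tcp_rot: [-180.0, -0.0, 91.8]
wrist_force: [0.5, -0.2, 1.0]
opening: 0.0004
grasp_force: 0.0
```

```bash
python3 -c "from h import *;prof()"
```

```text
[(20, 8), (22, 7), (24, 7), (26, 6), (28, 3), (30, 5), (32, 6), (34, 7), (36, 7), (38, 7), (40, 7), (42, 7), (44, 7), (46, 8), (48, 8), (50, 8), (52, 8), (54, 8), (56, 4), (58, 6), (60, 7), (62, 7), (64, 8), (66, 8), (68, 8), (70, 8), (72, 7), (74, 8), (76, 8), (78, 7), (80, 8), (82, 8), (84, 8), (86, 8), (88, 8), (90, 8), (92, 2), (94, 6), (96, 6), (98, 7), (100, 5), (102, 9), (104, 7), (106, 7), (108, 7), (110, 8), (112, 8)]
trig [-64.25472183 -47.13517984 -30.74683332]
14.0 [ 0.52927183 -0.16515707  0.1718449 ] [ 0.13060629  0.54441237 -0.60330117]
```

The jaw is at v ≈ 101 and the plug is nearly in. Squeeze 4 gets an early slowdown.

apply_moves --rows '[[[0.08, 0, 0], [0, 0, 0], 0], [[0.14, 0, 0], [0, 0, 0], 0], [[0.17, 0, 0], [0, 0, 0], 0], [[0.17, 0, 0], [0, 0, 0], 0], [[0.17, 0, 0], [0, 0, 0], 0], [[0.17, 0, 0], [0, 0, 0], 0]]'

```text
time: 14.6
ee_pos: [0.5288, -0.1484, 0.1719]
tcp_rot: [180.0, 0.1, 91.8]
wrist_force: [0.4, -7.1, -0.3]
opening: -0.0003
grasp_force: 3.1
```

apply_moves --rows '[[[0.005, 0, 0], [0, 0, 0], 0], [[0.01, 0, 0], [0, 0, 0], 0], [[0.01, 0, 0], [0, 0, 0], 0], [[0.01, 0, 0], [0, 0, 0], 0]]'

```text
time: 15.0
ee_pos: [0.5287, -0.148, 0.172]
tcp_rot: [180.0, 0.2, 91.8]
wrist_force: [0.7, -9.9, -1.2]
opening: 0.0002
grasp_force: 5.0
```

apply_moves --rows '[[[0.005, 0, 0], [0, 0, 0], 0], [[0.01, 0, 0], [0, 0, 0], 0], [[0.01, 0, 0], [0, 0, 0], 0], [[0.01, 0, 0], [0, 0, 0], 0]]'

```text
time: 15.4
ee_pos: [0.5287, -0.1473, 0.172]
tcp_rot: [180.0, 0.2, 91.8]
wrist_force: [0.4, -11.6, -1.1]
opening: -0.0002
grasp_force: 5.9
```

apply_moves --rows '[[[0.005, 0, 0], [0, 0, 0], 0], [[0.01, 0, 0], [0, 0, 0], 0], [[0.01, 0, 0], [0, 0, 0], 0], [[0.01, 0, 0], [0, 0, 0], 0]]'

```text
time: 15.8
ee_pos: [0.5287, -0.1464, 0.172]
tcp_rot: [180.0, 0.2, 91.8]
wrist_force: [0.8, -12.1, -1.6]
opening: 0.0001
grasp_force: 6.3
```

apply_moves --rows '[[[0.005, 0, 0], [0, 0, 0], 0], [[0.01, 0, 0], [0, 0, 0], 0], [[0.01, 0, 0], [0, 0, 0], 0], [[0.01, 0, 0], [0, 0, 0], 0]]'

```text
time: 16.2
ee_pos: [0.5287, -0.1455, 0.172]
tcp_rot: [180.0, 0.2, 91.8]
wrist_force: [0.8, -12.5, -1.4]
opening: 0.0001
grasp_force: 6.6
```

apply_moves --rows '[[[0.005, 0, 0], [0, 0, 0], 0], [[0.01, 0, 0], [0, 0, 0], 0], [[0.01, 0, 0], [0, 0, 0], 0], [[0.01, 0, 0], [0, 0, 0], 0]]'

```text
time: 16.6
ee_pos: [0.5286, -0.1446, 0.172]
tcp_rot: [180.0, 0.2, 91.8]
wrist_force: [0.6, -13.7, -1.7]
opening: 0.0001
grasp_force: 7.1
```

apply_moves --rows '[[[0.005, 0, 0], [0, 0, 0], 0], [[0.01, 0, 0], [0, 0, 0], 0], [[0.01, 0, 0], [0, 0, 0], 0], [[0.01, 0, 0], [0, 0, 0], 0]]'

```text
time: 17.0
ee_pos: [0.5286, -0.1443, 0.172]
tcp_rot: [180.0, 0.3, 91.7]
wrist_force: [0.5, -19.2, -1.7]
opening: 0.0
grasp_force: 9.4
```

It's home: the force jumped to 19 N with little motion. The free level at this travel is about 7 N, so the plug carries about 12 N. A small step more.

apply_moves --rows '[[[0.005, 0, 0], [0, 0, 0], 0], [[0.005, 0, 0], [0, 0, 0], 0], [[0.005, 0, 0], [0, 0, 0], 0], [[0.005, 0, 0], [0, 0, 0], 0]]'

```text
time: 17.4
ee_pos: [0.5286, -0.1442, 0.172]
tcp_rot: [180.0, 0.4, 91.7]
wrist_force: [0.1, -22.5, -2.7]
opening: 0.0002
grasp_force: 10.6
```

apply_moves --rows '[[[0, 0, 0], [0, 0, 0], 0], [[0, 0, 0], [0, 0, 0], 0], [[0, 0, 0], [0, 0, 0], 0]]'

```text
time: 17.7
ee_pos: [0.5286, -0.1442, 0.1721]
tcp_rot: [180.0, 0.4, 91.7]
wrist_force: [0.9, -21.2, -3.1]
opening: -0.0
grasp_force: 10.6
```

apply_moves --rows '[[[-0.05, 0, 0], [0, 0, 0], 0], [[-0.15, 0, 0], [0, 0, 0], 0], [[-0.3, 0, 0], [0, 0, 0], 0], [[-0.3, 0, 0], [0, 0, 0], 0], [[-0.3, 0, 0], [0, 0, 0], 0], [[-0.3, 0, 0], [0, 0, 0], 0]]'

```text
time: 18.3
ee_pos: [0.5295, -0.1718, 0.1718]
tcp_rot: [-180.0, -0.0, 91.8]
wrist_force: [-0.1, -0.2, -0.2]
opening: -0.0002
grasp_force: 0.0
```

```bash
python3 -c "from h import *;prof()"
```

```text
[(20, 8), (22, 7), (24, 7), (26, 6), (28, 4), (30, 5), (32, 6), (34, 7), (36, 7), (38, 7), (40, 7), (42, 7), (44, 7), (46, 6), (48, 8), (50, 8), (52, 8), (54, 7), (56, 6), (58, 6), (60, 5), (62, 8), (64, 8), (66, 8), (68, 8), (70, 8), (72, 8), (74, 8), (76, 8), (78, 7), (80, 8), (82, 8), (84, 8), (86, 8), (88, 8), (90, 8), (92, 2), (94, 6), (96, 6), (98, 7), (100, 3), (102, 0), (104, 7), (106, 7), (108, 7), (110, 8), (112, 7)]
trig [-64.1472787  -46.87544586 -30.8003283 ]
18.35 [ 0.52948456 -0.17167369  0.17185078] [ 0.72642535 -0.35400128  0.26028663]
```

The plug is home with its head at v ≈ 104, and the trigger is free. Next I'll go over the tab and press it.

apply_moves --rows '[[[-0.3, 0, 0], [0, 0, 0], 0], [[-0.6, 0, 0], [0, 0, 0], 0], [[-0.75, 0, 0], [0, 0, 0], 0], [[-0.75, 0, 0.1], [0, 0, 0], 0], [[-0.75, 0, 0.18], [0, 0, 0], 0], [[-0.75, 0, 0.18], [0, 0, 0], 0], [[-0.75, 0, 0.18], [0, 0, 0], 0]]'

```text
time: 19.05
ee_pos: [0.5318, -0.2459, 0.1535]
tcp_rot: [-180.0, -0.0, 91.9]
wrist_force: [0.4, -0.7, 0.5]
opening: 0.0
grasp_force: 0.0
```

apply_moves --rows '[[[0, 0, 0.03], [0, 0, 0], 0], [[0, 0, 0.06], [0, 0, 0], 0], [[0, 0, 0.06], [0, 0, 0], 0], [[0, 0, 0.06], [0, 0, 0], 0]]'

```text
time: 19.45
ee_pos: [0.5319, -0.2468, 0.1479]
tcp_rot: [180.0, -0.0, 91.8]
wrist_force: [-0.4, 0.2, 0.8]
opening: 0.0002
grasp_force: 0.2
```

apply_moves --rows '[[[0, 0, 0.03], [0, 0, 0], 0], [[0, 0, 0.05], [0, 0, 0], 0], [[0, 0, 0.05], [0, 0, 0], 0], [[0, 0, 0.05], [0, 0, 0], 0]]'

```text
time: 19.85
ee_pos: [0.532, -0.247, 0.143]
tcp_rot: [180.0, 0.0, 91.8]
wrist_force: [0.9, -2.8, 2.4]
opening: -0.0003
grasp_force: 1.2
```

Tab contact is at about 0.148. I'll press in further and watch the jaw.

apply_moves --rows '[[[0, 0, 0.03], [0, 0, 0], 0], [[0, 0, 0.05], [0, 0, 0], 0], [[0, 0, 0.05], [0, 0, 0], 0], [[0, 0, 0.05], [0, 0, 0], 0], [[0, 0, 0.05], [0, 0, 0], 0]]'

```text
time: 20.35
ee_pos: [0.5322, -0.2477, 0.1385]
tcp_rot: [179.9, 0.1, 91.8]
wrist_force: [0.3, -5.4, 4.8]
opening: 0.0
grasp_force: 3.3
```

```bash
python3 -c "from h import *;prof()"
```

```text
[(20, 8), (22, 7), (24, 7), (26, 5), (28, 7), (30, 6), (32, 6), (34, 7), (36, 7), (38, 7), (40, 7), (42, 7), (44, 7), (46, 2), (48, 0), (50, 0), (52, 0), (54, 0), (56, 0), (58, 0), (60, 0), (62, 0), (64, 0), (66, 0), (68, 0), (70, 0), (72, 0), (74, 0), (76, 0), (78, 0), (80, 0), (82, 0), (84, 0), (86, 0), (88, 0), (90, 0), (92, 0), (94, 0), (96, 0), (98, 0), (100, 0), (102, 0), (104, 7), (106, 7), (108, 7), (110, 7), (112, 7)]
trig [-51.82656019 -45.28784367 -40.94443916]
20.4 [ 0.53216871 -0.24772009  0.13852255] [ 1.1703731  -5.6880634   4.62409938]
```

The jaw has sprung all the way back to v ≈ 46. I'll hold briefly, then lift clear.

apply_moves --rows '[[[0, 0, 0], [0, 0, 0], 0], [[0, 0, 0], [0, 0, 0], 0], [[0, 0, 0], [0, 0, 0], 0], [[0, 0, 0], [0, 0, 0], 0], [[0, 0, -0.1], [0, 0, 0], 0], [[0, 0, -0.3], [0, 0, 0], 0], [[0, 0, -0.6], [0, 0, 0], 0], [[0, 0, -0.9], [0, 0, 0], 0], [[0, 0, -0.9], [0, 0, 0], 0], [[0, 0, -0.9], [0, 0, 0], 0]]'

```text
time: 21.4
ee_pos: [0.5321, -0.2466, 0.2283]
tcp_rot: [180.0, -0.0, 91.9]
wrist_force: [0.7, 1.1, -0.7]
opening: 0.0
grasp_force: 0.0
```

Run:
```python
from h import *
prof()
im,P=cloud("scene");cv2.imwrite("pics/c3.png",cv2.resize(im[140:330,180:420],(720,570))[...,::-1])
```

```text
[(20, 7), (22, 8), (24, 7), (26, 5), (28, 7), (30, 6), (32, 6), (34, 8), (36, 7), (38, 7), (40, 7), (42, 7), (44, 7), (46, 2), (48, 0), (50, 0), (52, 0), (54, 0), (56, 0), (58, 0), (60, 0), (62, 0), (64, 0), (66, 0), (68, 0), (70, 0), (72, 0), (74, 0), (76, 0), (78, 0), (80, 0), (82, 0), (84, 0), (86, 0), (88, 0), (90, 0), (92, 0), (94, 0), (96, 0), (98, 0), (100, 0), (102, 0), (104, 7), (106, 7), (108, 7), (110, 7), (112, 8)]
trig [-51.83960693 -45.53320446 -40.80175669]
21.45 [ 0.53175047 -0.24656009  0.22730715] [ 0.03130219  1.57561843 -0.39512617]
```

View pics/c3.png

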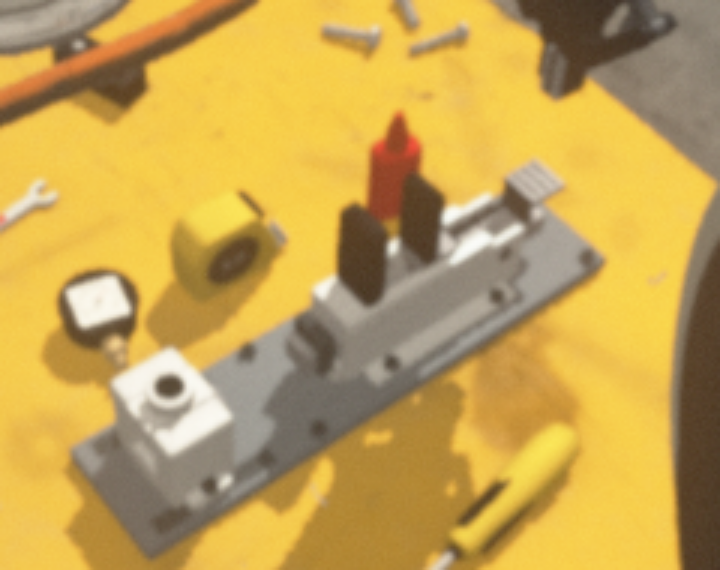

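The picture shows the plug fully in at about (235,400), the jaw fully open at (310,345) and the tab up at (535,180). The bottle, tape measure and gauge haven't moved, and the gripper is clear.

```bash
python3 -c "from workcell import bot;print(bot.job_done())"
```

```text
the job is handed in; nothing more can be done
None
```

The plug is pressed home after four squeezes, with about 15 N on it by my estimate from the wrist force; the jaw is released and fully back, the bottle, tape measure and gauge were not moved, and the job was handed in at about 21.5 s.

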